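# Clear the inspection stand and set the magnifier over it

## Robot

A 6-joint arm with a two-finger parallel gripper is mounted at the origin on the work surface. World frame = base frame: x ahead of the robot, y to its left, z up, the work surface at z = 0. Lengths are in mm, angles in rad, forces in N, time in s.
With the tool pointing down it reaches from about 250 to 775 mm from the base axis. Payload 8.9 kg.
Tool frame: the origin (TCP) lies midway between the tips of the shut fingers; the grasp point (between the pads) lies 19 mm behind it; z points along the fingers, y is the line along which they close (so a half turn about z gives the same grasp; the last joint's range is limited). The gripper opens to 85 mm and grips with 20 to 120 N. Pads are 22 mm wide; open, the fingers measure 114 mm over their backs; the gripper's body (76 mm by 85 mm) begins 54 mm behind the grasp point. The pads swing forward as they close: fully open they stand 13 mm farther back than shut.
Start: joints at [1.101, 0.291, -0.153, 1.127, 0, 1.431], TCP at [170.514, 496.537, 200.505] pointing down, gripper open.
Joint ranges: [-2.52, 2.52], [-0.91, 1.74], [-1.3, 1.37], [-1.96, 2.02], [-1.52, 1.47], [-3.14, 3.14]. Speed limits (rad/s): [2.22, 2.22, 2.79, 3.14, 3.14, 3.14].

## Interface

Orientations are given as [roll, pitch, yaw] about the fixed x, y, z axes, in that order (R = Rz(yaw) Ry(pitch) Rx(roll)).
In Python, from rig import telemetry, viewer, env gives the robot as it stands.
- The arm moves only by the tool send_rows, never from a script. Its argument "steps" is a list that holds one entry, the list of rows, each a list of 7 numbers: the shift along the world's x, y, z in mm, then the turn, a rotation vector about the world's x, y, z in degrees, then the finger opening in mm, from 0 to 85.4. In form: [[[x, y, z, wx, wy, wz, hand], ...]]. A call has 1 to 20 rows; each row shifts and turns the commanded pose from where the row before left it; what a row does not reach is not made up. A row lasts 1/12 s, in which the tool goes at most 41.7 mm and 7.16 degrees, less where a joint would pass 70% of its speed; a pose out of reach is approached as far as the arm can. A call with a gripper value outside its range is refused whole. The fingers move at their own pace and stop on an object; the grip force is fixed at half the most. Time passes only in rows, so rows that do not move let the fingers close. It gives the time, the measured TCP pose, the force, the opening and the grip force at its end, in the units of the state.
- telemetry.state(): the state, without advancing time (a new reading comes with each control period).
- viewer.camera(name): name is "scene" or "top"; returns the picture (480x640x3 uint8, blue, green, red); there is no depth.
- viewer.get_calibration(name): a dict with "fx", "fy", "cx", "cy" (pixels), "xyz" and "rotation" of the camera in the world. Camera axes: x right, y up, looking along -z (the intrinsics and any distortion apply to the point x, -y, -z); pixel columns grow to the right and rows downward; lengths in mm; the calibration is good to about 2 mm. A picture is of the moment at which its call begins. get_calibration takes no time and is no camera call.
- env.close_job(): hands the job in; it is judged then, once.
The state is a dict: "clock": time; "joints": joint angles; "qvel": joint speeds; "joint_torque": joint torques, N m; "tool_pos": TCP position; "tool_rot": TCP orientation; "wrist_force": force on the tool from outside, world axes, zero at the start; "moment": the same for the moment, N m; "finger_gap": finger opening in mm; "grip_force": force on a finger pad.
Only numpy, scipy, OpenCV 4.12 (cv2) and the standard library are available. Lean on these libraries where they do the work, as an engineer would, in place of code of your own. Each camera call takes 0.05 s, during which the arm holds its last target. There are 200 camera calls.

## Task

Lift the handled canister off the round inspection stand and set it down gently, upright, in the middle of the square cork pad (not the round one). Then swing the magnifier until its lens is centred over the emptied stand, and tip the lens level. Leave everything else on the bench where it is.

Things in the scene. Friction and masses are not known exactly. Their poses are not given: they have to be found in the camera images.
- canister: closed aluminium canister with a steel lid, 83 mm across, 85 mm high (0.4 to 0.85 kg), with a rigid upright bail handle that is part of it; total height 137 mm. Starts standing on the round stand. Origin at the centre of its underside, z up, x along the handle's bar
- handle (a point): middle of the canister's handle bar: a black horizontal bar 14 mm thick and 44 mm long along the canister's x, its axis 130 mm above the canister's underside and 45 mm above its lid
- square_pad: flat square cork pad, 130 x 130 x 4 mm, fixed to the bench; origin at the centre of its underside (bench level), so its top is 4 mm higher; its sides lie along its x and y
- round_pad: flat round cork pad, 120 mm across, 4 mm thick, fixed: not for the canister; origin at the centre of its underside
- stand_top (a point): centre of the top of the inspection stand: a fixed steel drum 100 mm across, its top 60 mm above the bench, on a grey base plate 130 mm wide. The plate's long direction (x of this point) points from the stand to the magnifier's column, 210 mm away
- column_axis (a point): point on the axis of the magnifier's upright column (fixed), at the height of the swivel arm's centre line, 235 mm above the bench; a black hub 44 mm across turns about it, its top 46 mm above this point. Same axes as stand_top
- swivel (a joint): angle of the magnifier's arm about the vertical column, rad: 0 = lens exactly over the stand, positive = swung to the robot's right (towards -y, counterclockwise seen from above); range -0.6 to 1.5. Stiff hinge, stays where it is left, needs about 2 N of sideways push at the tab
- tilt (a joint): angle of the lens about the horizontal axis through its centre, at right angles to the arm, rad: 0 = level, positive = the tab's side raised; range -0.5 to 1.0. Stiff hinge with no stop at level, stays where it is left, needs about 3 N on the tab
- lens (a point): centre of the magnifier's lens, on its tilt axis, 210 mm from the column's axis and 235 mm above the bench; white ring 110 mm across outside, 16 mm thick, carried between the prongs of a fork (146 mm across) at the end of the arm. z is normal to the glass; x in the plane of the glass, away from the tab
- tab (a point): point on the upper face of the magnifier's flat white thumb tab, 78 mm from the lens centre, on the side away from the column; the tab is 26 mm wide, 10 mm thick and ends 100 mm from the lens centre. Same axes as the lens
- caliper: bystander: digital caliper lying flat, 230 mm long, 12 mm high; origin under its middle, x along the beam
- micrometer: bystander: micrometer lying flat, about 150 mm long, 25 mm high; origin under its middle, x along the spindle
- flange: bystander: turned steel flange, 80 mm across, 45 mm high; origin at the centre of its underside
- gauge_ring: bystander: steel ring 60 mm across, 16 mm high; origin at the centre of its underside
- screwdriver: bystander: screwdriver lying flat; origin under its middle, x along it
- gauge_block: bystander: dark steel block 50 x 30 x 30 mm; origin at the centre of its underside
There are look-alikes about, which are no part of the job. Leave any orange or pink look-alike of the canister alone. Leave any yellow look-alike of the square_pad alone.

How it is judged:
By the outcome, as a careful person would: the job done as asked, in the order asked, and still so for the second after the job is handed in, with the robot touching nothing.
It also fails if it takes over 67 s, if anything falls off the work surface, if the arm or the gripper's body presses on something with over 40 N, if the wrist force passes 120 N, or if a joint passes its speed limit or range.

## Working session

There is one attempt and no reset: what is moved stays moved. The work goes in short steps, Python scripts to look and compute and a tool call to move; the robot and the scene stay as the last step left them, time stands still between calls to the robot, and variables do not carry over. Pictures are saved under pics/ and viewed, at most 10 in all, crops included, and the job is handed in when it is done.

Besides the shell and the picture viewer there is one more tool, called after "Request:" as name(argument=value, ...), one argument or row to a line, values as JSON. send_rows: Moves the arm, as the interface text tells. Its arguments: {"type":"object","properties":{"steps":{"type":"array","items":{"type":"array","items":{"type":"array","items":{"type":"number"}}}}},"required":["steps"]}

```bash
mkdir -p pics; python3 - <<'E'
from rig import telemetry, viewer, env
import cv2
for n in ("scene","top"):
    im=viewer.camera(n); cv2.imwrite(f"pics/{n}0.png",im)
    c=viewer.get_calibration(n); print(n,c)
print(telemetry.state())
E
```

```text
scene {'fx': 480.94725936508826, 'fy': 480.94725936508826, 'cx': 320.0190306589798, 'cy': 241.41136050559572, 'xyz': array([ 905.28481111,  687.92859489, 1073.66071901]), 'rotation': array([ 0.67782083, -0.01001481,  2.67016528])}
top {'fx': 520.9201032865076, 'fy': 520.9201032865076, 'cx': 317.4530636651567, 'cy': 249.13854984361757, 'xyz': array([ 476.02087326,   17.00519158, 1220.57505175]), 'rotation': array([ 0.07991649,  0.01580432, -1.54696856])}
{'clock': 0.1, 'joints': array([ 1.10071588e+00,  2.91255224e-01, -1.54032306e-01,  1.12671071e+00,
        3.04620583e-05,  1.43154367e+00]), 'qvel': array([ 1.73704576e-05, -3.26038762e-04,  1.95980811e-03,  6.07270811e-04,
       -8.24502605e-05,  8.99379451e-04]), 'joint_torque': array([ 1.78627099e-03, -5.37975168e+01,  3.31919289e+01,  9.27891873e-03,
       -2.36410187e-04,  1.39441840e-05]), 'tool_pos': array([170.30158991, 496.16100781, 199.98043049]), 'tool_rot': array([-3.14040660e+00, -1.96996972e-04,  2.81076473e+00]), 'wrist_force': array([ 0.23043145, -0.38921718, -0.12671305]), 'moment': array([ 0.09089815, -0.00658042, -0.06434307]), 'grip_force': 0.0, 'finger_gap': 85.45778033883362}
```

View pics/scene0.png

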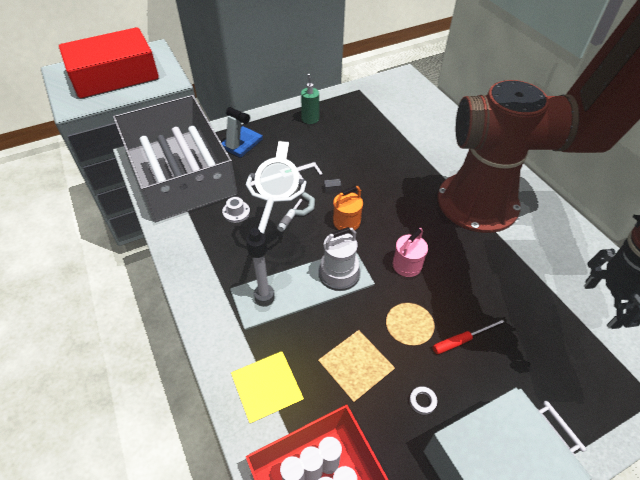

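View pics/top0.png

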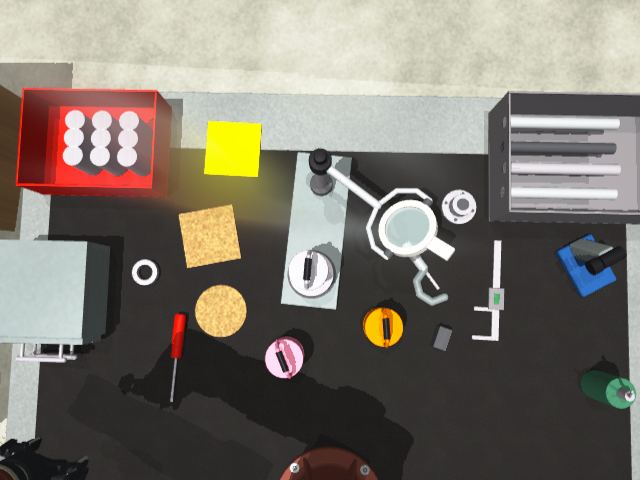

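Top view: the silver canister with its black bar is at (309,270), the square cork pad at (211,236), the hub at (320,160), the lens at (409,228) and the tab at (444,250). Scene view: the canister is at (341,258), the square cork pad at (357,364), the hub at (258,235), the lens at (278,178) and the tab at (283,150).

Look-alikes, by top-view pixel:
- **Canister:** orange (384,327) and pink (284,357). I choose the silver one on the stand.
- **Pad:** yellow (233,149) and round cork (221,310). I choose the square cork one.

```bash
cat > h.py <<'E'
import numpy as np, cv2
from scipy.spatial.transform import Rotation as R
from rig import telemetry, viewer, env
C={n:viewer.get_calibration(n) for n in("scene","top")}
def ray(n,p):
    c=C[n]; d=np.array([(p[0]-c['cx'])/c['fx'],-(p[1]-c['cy'])/c['fy'],-1])
    d=R.from_euler('xyz',c['rotation']).as_matrix()@d
    return np.array(c['xyz']),d/np.linalg.norm(d)
def plane(n,p,z):
    o,d=ray(n,p); return o+d*(z-o[2])/d[2]
def proj(n,X):
    c=C[n]; v=R.from_euler('xyz',c['rotation']).as_matrix().T@(np.asarray(X,float)-c['xyz'])
    return np.array([c['cx']-c['fx']*v[0]/v[2], c['cy']+c['fy']*v[1]/v[2]])
def tri(ps,pt):
    o1,d1=ray("scene",ps);o2,d2=ray("top",pt)
    t=np.linalg.lstsq(np.c_[d1,-d2],o2-o1,rcond=None)[0]
    a,b=o1+t[0]*d1,o2+t[1]*d2
    return (a+b)/2,np.linalg.norm(a-b)
def blob(mask,near,r=60):
    m=np.zeros_like(mask);cv2.circle(m,tuple(map(int,near)),r,255,-1);m&=mask
    cs=cv2.findContours(m,cv2.RETR_EXTERNAL,cv2.CHAIN_APPROX_NONE)[0]
    return max(cs,key=cv2.contourArea)
E
python3 - <<'E'
from h import *
S=cv2.imread("pics/scene0.png");T=cv2.imread("pics/top0.png")
np.set_printoptions(precision=1,suppress=True)
# pad: cork hue
P={}
for n,im,near in(("scene",S,(357,364)),("top",T,(211,236))):
    h=cv2.cvtColor(im,cv2.COLOR_BGR2HSV); m=cv2.inRange(h,(8,60,90),(26,200,255))
    c=blob(m,near,48); r=cv2.minAreaRect(c); b=cv2.boxPoints(r); P[n]=r[0]
    print(n,"pad",r,[plane(n,q,4)[:2] for q in b], plane(n,r[0],4))
print("pad tri",tri(P["scene"],P["top"]))
# dark handle bar
for n,im,near,rr in(("scene",S,(340,236),18),("top",T,(309,267),19)):
    g=cv2.cvtColor(im,cv2.COLOR_BGR2GRAY); c=blob(cv2.inRange(g,0,70),near,rr); print(n,"bar",cv2.minAreaRect(c))
a=cv2.resize(T[140:310,280:480],None,fx=2,fy=2,interpolation=cv2.INTER_CUBIC)
b=cv2.resize(S[130:300,220:400],None,fx=2.2,fy=2,interpolation=cv2.INTER_CUBIC)
c=cv2.resize(S[130:300,220:400],None,fx=2,fy=2,interpolation=cv2.INTER_CUBIC)
cv2.imwrite("pics/crop1.png",np.hstack([a,c]))
E
```

```text
scene pad ((356.11175537109375, 363.5470275878906), (56.944244384765625, 54.124149322509766), 49.398704528808594) [array([675.2, 244.4]), array([540.4, 206.3]), array([519.5, 345.6]), array([647.7, 375. ])] [597.  295.3   4. ]
top pad ((217.49447631835938, 224.30621337890625), (75.37208557128906, 77.94649505615234), 78.50343322753906) [array([693.7, 387.3]), array([734.8, 206.9]), array([559.9, 165.5]), array([519.3, 343.8])] [626.4 275.8   4. ]
pad tri (array([611.9, 285.7,   5.5]), np.float64(35.29125847856188))
scene bar ((335.1264953613281, 228.39614868164062), (17.85048484802246, 30.083215713500977), 74.57783508300781)
top bar ((307.2213439941406, 268.5655822753906), (6.51857328414917, 21.366436004638672), 5.19442892074585)
```

View pics/crop1.png

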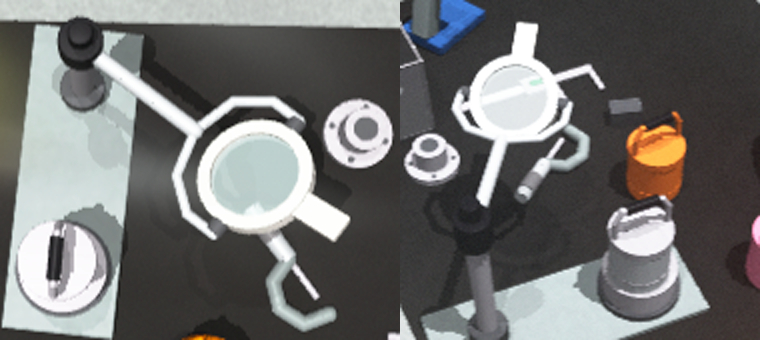

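Crop: the silver canister sits on the grey drum, with its bar at top (307.5,268) and scene (~343,236). The lens ring centre is at top (408,228.5) and scene (277,178.5). The tab end is at top (450,255) and scene (283,142).

```bash
python3 - <<'E'
from h import *
np.set_printoptions(precision=1,suppress=True)
S=cv2.imread("pics/scene0.png");T=cv2.imread("pics/top0.png")
print("bar z190",plane("top",(307.2,268.6),190),"-> scene",proj("scene",plane("top",(307.2,268.6),190)))
print("bar tri",tri((343,236),(307.2,268.6)))
for s in(-1,1):
    a=np.deg2rad(5.2); p=np.array([307.2,268.6])+s*10*np.array([-np.sin(a),np.cos(a)]); print(" end",plane("top",p,190))
print("lens",tri((277,178.5),(408,228.5)),"tabend",tri((283,142),(450,255.5)),"hub top",plane("top",(320.5,156.5),281))
h=cv2.cvtColor(T,cv2.COLOR_BGR2HSV)
for n,im,near in(("scene",S,(357,364)),("top",T,(211,236))):
    g=im.astype(int); m=((g[...,2]>130)&(g[...,2]-g[...,0]>40)&(g[...,0]>60)).astype(np.uint8)*255
    m=cv2.morphologyEx(m,cv2.MORPH_CLOSE,np.ones((5,5))); m=cv2.morphologyEx(m,cv2.MORPH_OPEN,np.ones((9,9)))
    c=blob(m,near,48); q=cv2.approxPolyDP(cv2.convexHull(c),4,True)[:,0]; print(n,q.tolist())
    W=np.array([plane(n,p,4) for p in q]);print(W[:,:2],W.mean(0), cv2.contourArea(c)); M=cv2.moments(c); print([M['m10']/M['m00'],M['m01']/M['m00']],plane(n,[M['m10']/M['m00'],M['m01']/M['m00']],4))
# plate in top
m=((np.abs(T.astype(int).max(2)-T.min(2))<40)&(T[...,1]>120)).astype(np.uint8)*255
for q in((295,153),(351,158),(338,308),(281,302)): print("plate",plane("top",q,5)[:2])
E
```

```text
bar z190 [519.1  54.6 190. ] -> scene [339.9 232.4]
bar tri (array([516.1,  57.3, 178.3]), np.float64(8.248911477359142))
 end [538.8  53.3 190. ]
 end [499.3  55.9 190. ]
lens (array([ 597. , -135.9,  237.3]), np.float64(1.191017735894025)) tabend (array([ 545.4, -205.4,  282.2]), np.float64(1.4972673762467987)) hub top [721.6  32.1 281. ]
scene [[362, 333], [388, 360], [390, 371], [359, 397], [350, 397], [322, 365], [322, 357], [352, 334]]
[[543.9 231.7]
 [524.5 321.7]
 [535.1 347.4]
 [631.2 368.5]
 [649.5 359.3]
 [670.9 262.1]
 [661.6 244. ]
 [567.4 222.9]] [598.  294.7   4. ] 2705.0
[356.04596426370915, 364.7622304374615] [598.6 297.9   4. ]
top [[232, 205], [239, 258], [187, 266], [180, 213]]
[[673.1 243.2]
 [548.  222. ]
 [526.4 343.7]
 [651.4 365.8]] [599.7 293.7   4. ] 2915.0
[209.32744425385934, 235.59862778730704] [599.2 294.    4. ]
plate [801.   97.4]
plate [791.5 -35.9]
plate [437.1 -12.4]
plate [447.7 120.3]
```

```bash
python3 - <<'E'
from h import *
S=cv2.imread("pics/scene0.png");T=cv2.imread("pics/top0.png")
a=cv2.resize(S[220:295,305:372],None,fx=8,fy=8,interpolation=cv2.INTER_NEAREST)[:,:400+136]
b=cv2.resize(T[240:305,280:340],None,fx=4,fy=4,interpolation=cv2.INTER_NEAREST)
o=np.zeros((600,800,3),np.uint8); o[:600,:536]=a; o[:260,545:785]=b
c=cv2.resize(T[145:205,295:355],None,fx=4,fy=4,interpolation=cv2.INTER_NEAREST); o[300:540,545:785]=c
cv2.imwrite("pics/crop2.png",o)
E
```

```text
(no output)
```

View pics/crop2.png

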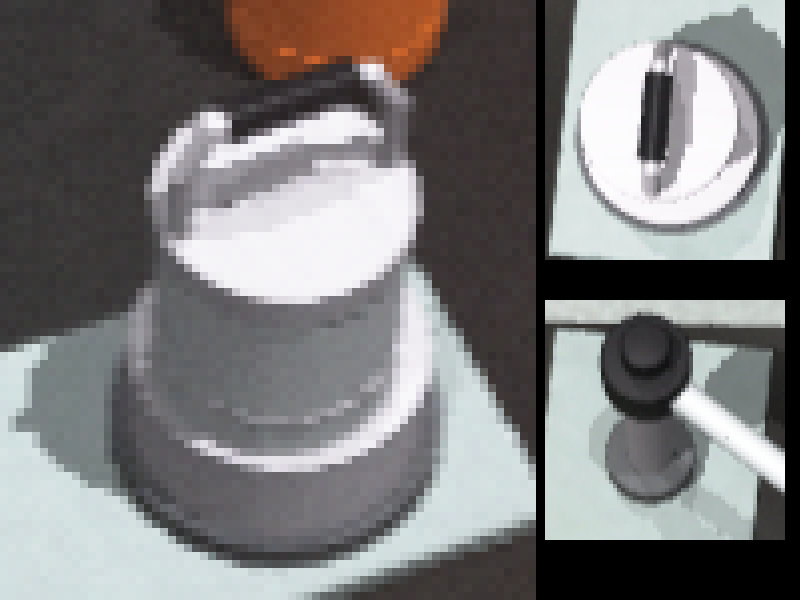

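```bash
python3 - <<'E'
from h import *
np.set_printoptions(precision=1,suppress=True)
print("bar",tri((341.8,232.4),(307.0,268.4)))
print("lens",tri((277,178.5),(408,228.5)))
print("pad",tri((356.0,364.8),(209.3,235.6)))
print("drum",plane("top",(311.5,273.7),60), "hubtop",plane("top",(320.5,156),281),"colbase",plane("top",(321.2,184.2),12))
print("scene drum base ctr",plane("scene",(305+278/8,220+470/8),20))
E
```

```text
bar (array([517.4,  56.3, 191.1]), np.float64(4.655294505045964))
lens (array([ 597. , -135.9,  237.3]), np.float64(1.191017735894025))
pad (array([598.6, 295.7,  -0.2]), np.float64(2.460173795217133))
drum [513.4  49.5  60. ] hubtop [722.5  32.1 281. ] colbase [725.7  33.2  12. ]
scene drum base ctr [521.5  73.4  20. ]
```

Request:
send_rows(
  steps=[
    [[20.5,-26,4.1,0,0,0.9,60],[20.5,-26,4.1,0,0,0.9,60],[20.5,-26,4.1,0,0,0.9,60],[20.5,-26,4.1,0,0,0.9,60],[20.5,-26,4.1,0,0,0.9,60],[20.5,-26,4.1,0,0,0.9,60],[20.5,-26,4.1,0,0,0.9,60],[20.5,-26,4.1,0,0,0.9,60],[20.5,-26,4.1,0,0,0.9,60],[20.5,-26,4.1,0,0,0.9,60],[20.5,-26,4.1,0,0,0.9,60],[20.5,-26,4.1,0,0,0.9,60],[20.5,-26,4.1,0,0,0.9,60],[20.5,-26,4.1,0,0,0.9,60],[20.5,-26,4.1,0,0,0.9,60],[20.5,-26,4.1,0,0,0.9,60],[19.7,-25,4.1,0,0,0.9,60],[0,0,0,0,0,0,60],[0,0,0,0,0,0,60],[0,0,0,0,0,0,60]],
  ],
)

```text
clock: 1.77
tool_pos: [517.6, 55.7, 269.7]
tool_rot: [3.141, -0.001, 3.077]
wrist_force: [-0.4, -0.8, -0.2]
finger_gap: 60.2
grip_force: 0.0
```

Request:
send_rows(
  steps=[
    [[0,0,-15,0,0,0,60],[0,0,-15,0,0,0,60],[0,0,-15,0,0,0,60],[0,0,-15,0,0,0,60],[0,0,-15,0,0,0,60],[0,0,-10,0,0,0,60],[0,0,-8,0,0,0,60],[0,0,-5,0,0,0,60],[0,0,0,0,0,0,60],[0,0,0,0,0,0,60]],
  ],
)

```text
clock: 2.6
tool_pos: [518.3, 55.7, 172.5]
tool_rot: [-3.142, 0.0, 3.078]
wrist_force: [0.3, 0.2, -0.4]
finger_gap: 60.1
grip_force: 0.0
```

```bash
python3 - <<'E'
from h import *
S=viewer.camera("scene");T=viewer.camera("top")
o=np.hstack([cv2.resize(S[190:290,290:390],None,fx=4,fy=4,interpolation=cv2.INTER_CUBIC),cv2.resize(T[220:320,260:360],None,fx=4,fy=4,interpolation=cv2.INTER_CUBIC)])
cv2.imwrite("pics/grasp.png",o); s=telemetry.state(); print(s['tool_pos'],s['wrist_force'])
E
```

```text
[518.67773346  55.58498199 172.89144606] [ 0.20349876  0.23241845 -0.15573109]
```

View pics/grasp.png

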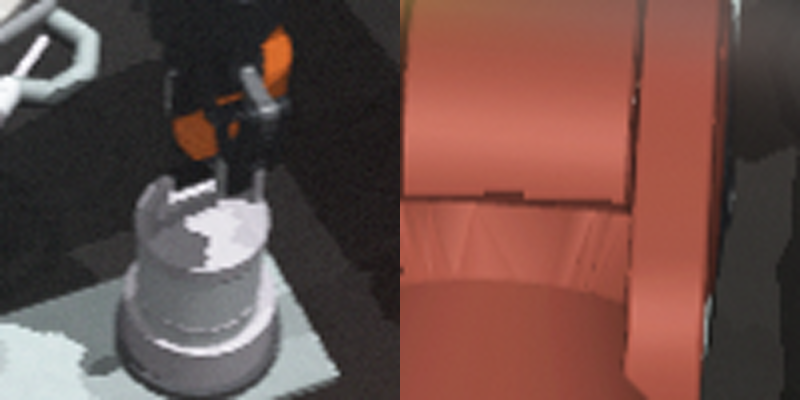

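The crop shows the fingers straddling the bar (scene about (345,222)), clear of the lid. Closing now.

Request:
send_rows(
  steps=[
    [[0,0,0,0,0,0,40],[0,0,0,0,0,0,30],[0,0,0,0,0,0,24],[0,0,0,0,0,0,20],[0,0,0,0,0,0,16],[0,0,0,0,0,0,12],[0,0,0,0,0,0,8],[0,0,0,0,0,0,4],[0,0,0,0,0,0,0],[0,0,0,0,0,0,0],[0,0,0,0,0,0,0],[0,0,0,0,0,0,0]],
  ],
)

```text
clock: 3.7
tool_pos: [518.2, 55.5, 172.2]
tool_rot: [3.142, 0.0, 3.078]
wrist_force: [0.2, 0.2, -0.3]
finger_gap: -0.0
grip_force: 0.0
```

```bash
python3 - <<'E'
from h import *
S=viewer.camera("scene")
cv2.imwrite("pics/miss.png",cv2.resize(S[190:290,280:390],None,fx=6,fy=6,interpolation=cv2.INTER_CUBIC)[:600,:]); s=telemetry.state(); print(s['tool_pos'],s['wrist_force'])
print(proj("scene",s['tool_pos']),proj("scene",s['tool_pos']+[0,0,19]),proj("scene",s['tool_pos']+[0,0,73]))
E
```

```text
[518.19993519  55.55811476 172.18649762] [ 0.04602808 -0.339824    0.06485298]
[340.07708453 237.22948122] [340.41438781 232.19887453] [341.4221775 217.1685032]
```

View pics/miss.png

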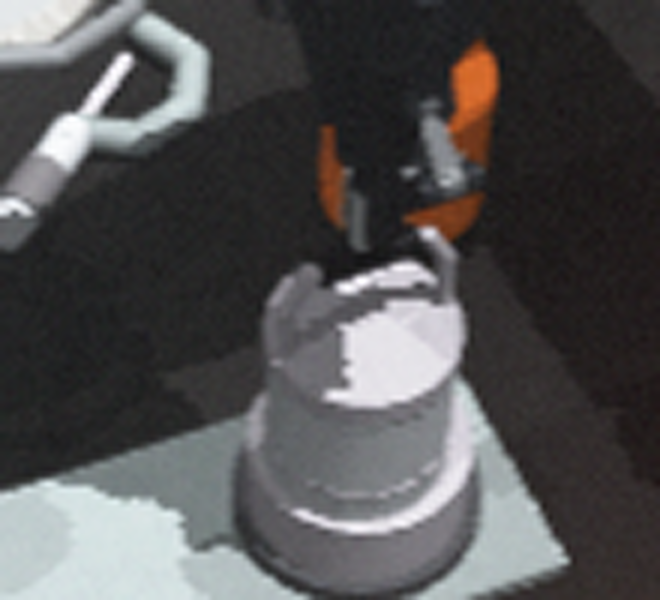

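```bash
python3 - <<'E'
from h import *
np.set_printoptions(precision=1,suppress=True)
for n in C:
    print(n,"base",proj(n,[0,0,0]),[proj(n,[110*np.cos(a),110*np.sin(a),0]).round() for a in (0,1.57,3.14,-1.57)],"start tcp",proj(n,[170.5,496.5,200.5]),proj(n,[170.5,496.5,270]))
S0=cv2.imread("pics/scene0.png");T0=cv2.imread("pics/top0.png");S=viewer.camera("scene")
o=np.zeros((600,800,3),np.uint8)
def put(im,x0,y0,w,h,f,X,Y):
    w=min(w,640-x0);h=min(h,480-y0);p=cv2.resize(im[y0:y0+h,x0:x0+w],None,fx=f,fy=f,interpolation=cv2.INTER_CUBIC);p=cv2.convertScaleAbs(p,alpha=2,beta=0);o[Y:Y+p.shape[0],X:X+p.shape[1]]=p
put(S,300,180,90,90,4,0,0); put(S0,300,180,90,90,4,400,0); put(S0,570,220,70,120,2,0,362); put(T0,0,390,130,90,2.3,250,362)
cv2.imwrite("pics/cmp.png",o)
E
```

```text
scene base [476.8 202.1] [array([448., 214.]), array([500., 226.]), array([505., 191.]), array([455., 180.])] start tcp [588.6 317.5] [604.3 299.7]
top base [328.5 502.1] [array([330., 452.]), array([280., 501.]), array([327., 553.]), array([377., 504.])] start tcp [ 72.6 444.4] [ 53.8 455.8]Traceback (most recent call last):
  File "<stdin>", line 9, in <module>
  File "<stdin>", line 8, in put
ValueError: could not broadcast input array from shape (240,140,3) into shape (238,140,3)
```

```bash
python3 - <<'E'
from h import *
S0=cv2.imread("pics/scene0.png");T0=cv2.imread("pics/top0.png");S=viewer.camera("scene")
o=np.zeros((610,900,3),np.uint8)
def put(im,x0,y0,w,h,f,X,Y,pts=()):
    im=cv2.convertScaleAbs(im,alpha=2)
    p=cv2.resize(im[y0:y0+h,x0:x0+w],None,fx=f,fy=f,interpolation=cv2.INTER_CUBIC);
    for q in pts: cv2.circle(p,(int((q[0]-x0)*f),int((q[1]-y0)*f)),3,(0,255,0),-1)
    o[Y:Y+p.shape[0],X:X+p.shape[1]]=p
put(S,300,180,90,90,4,0,0,[proj("scene",telemetry.state()['tool_pos'])]); put(S0,300,180,90,90,4,400,0,[proj("scene",[519,54.6,190])])
put(S0,540,220,100,118,2,0,362,[(588.6,317.5),(604.3,299.7)]); put(T0,0,390,130,90,2,250,362,[(72.6,444.4),(53.8,455.8)])
cv2.imwrite("pics/cmp.png",o[:600,:800])
E
```

```text
(no output)
```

View pics/cmp.png

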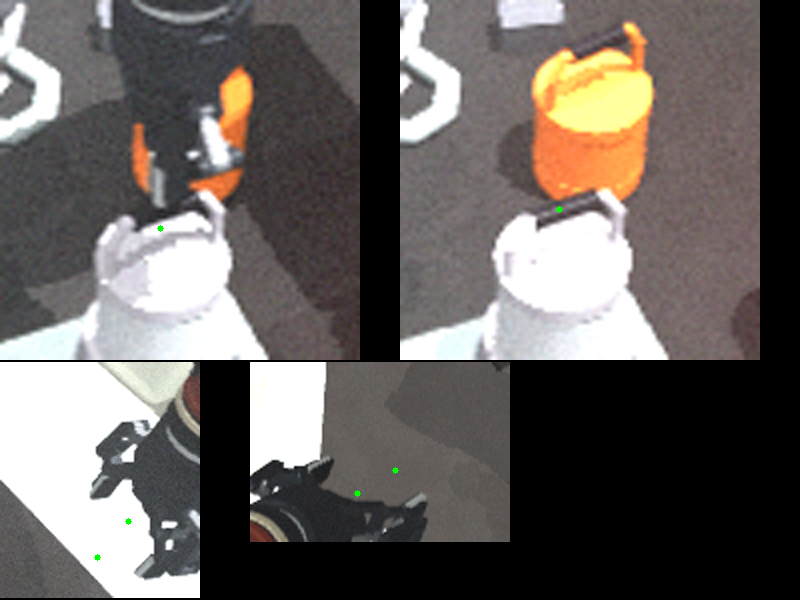

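The crops show the shut fingertips at scene about (343,231), well above where the reported TCP projects (340,237). At the start they were also above the reported point in both views. The fingers shut above the bar, so I'll triangulate the real tips.

```bash
python3 - <<'E'
from h import *
np.set_printoptions(precision=1,suppress=True)
a=tri((612.5,326.5),(37.5,440.5));b=tri((588.5,285.5),(87.5,459));print(a,b,(a[0]+b[0])/2)
E
```

```text
(array([187.7, 541.3, 248.7]), np.float64(5.496087750277674)) (array([155.3, 449.3, 245.7]), np.float64(8.198360042483905)) [171.5 495.3 247.2]
```

Request:
send_rows(
  steps=[
    [[0,0,20,0,0,0,0],[0,0,20,0,0,0,0],[0,0,20,0,0,0,0],[0,0,0,0,0,0,0],[0,0,0,0,0,0,0],[0,0,0,0,0,0,0]],
  ],
)

```text
clock: 4.35
tool_pos: [517.9, 55.5, 231.6]
tool_rot: [-3.142, -0.001, 3.078]
wrist_force: [-0.1, 0.2, 1.0]
finger_gap: -0.0
grip_force: 0.0
```

```bash
python3 - <<'E'
from h import *
S=viewer.camera("scene"); t=telemetry.state()['tool_pos']; print(t)
cv2.imwrite("pics/tipS.png",S)
p=cv2.convertScaleAbs(cv2.resize(S[170:250,300:380],None,fx=6,fy=6,interpolation=cv2.INTER_CUBIC),alpha=2.5)
for dz in (0,20,40): 
    q=proj("scene",t+[0,0,dz]);print(dz,q); cv2.circle(p,(int((q[0]-300)*6),int((q[1]-170)*6)),3,(0,255,0),-1)
cv2.imwrite("pics/tip.png",p)
E
```

```text
[517.66778732  55.54300541 231.30186332]
0 [341.35331766 221.05986073]
20 [341.74136771 215.31279921]
40 [342.14051862 209.40133292]
```

View pics/tip.png

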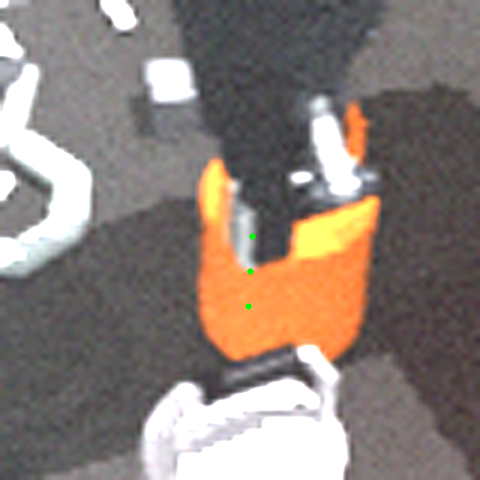

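The shut tips show at about scene (344.7,213.7), roughly 25 mm above the reported TCP, so the bar needs a reported z of about 148.

Request:
send_rows(
  steps=[
    [[0,0,0,0,0,0,60],[0,0,0,0,0,0,60],[0,0,0,0,0,0,60],[0,0,0,0,0,0,60],[0,0,0,0,0,0,60],[0,0,0,0,0,0,60],[0,0,-15,0,0,0,60],[0,0,-15,0,0,0,60],[0,0,-15,0,0,0,60],[0,0,-10,0,0,0,60],[0,0,-10,0,0,0,60],[0,0,-7,0,0,0,60],[0,0,-6,0,0,0,60],[0,0,-5,0,0,0,60],[0,0,0,0,0,0,60]],
  ],
)

```text
clock: 5.65
tool_pos: [517.9, 55.5, 148.5]
tool_rot: [-3.142, -0.001, 3.078]
wrist_force: [0.5, 0.1, -1.0]
finger_gap: 60.0
grip_force: 0.0
```

Request:
send_rows(
  steps=[
    [[0,0,0,0,0,0,40],[0,0,0,0,0,0,30],[0,0,0,0,0,0,24],[0,0,0,0,0,0,20],[0,0,0,0,0,0,17],[0,0,0,0,0,0,14],[0,0,0,0,0,0,11],[0,0,0,0,0,0,5],[0,0,0,0,0,0,0],[0,0,0,0,0,0,0],[0,0,0,0,0,0,0],[0,0,0,0,0,0,0]],
  ],
)

```text
clock: 6.65
tool_pos: [518.4, 55.2, 149.6]
tool_rot: [-3.141, 0.001, 3.078]
wrist_force: [-1.3, -2.0, 4.9]
finger_gap: 11.5
grip_force: 58.7
```

Request:
send_rows(
  steps=[
    [[0,0,2,0,0,0,0],[0,0,4,0,0,0,0],[0,0,6,0,0,0,0],[0,0,8,0,0,0,0],[0,0,8,0,0,0,0],[0,0,8,0,0,0,0],[0,0,6,0,0,0,0],[0,0,4,0,0,0,0],[0,0,2,0,0,0,0],[0,0,0,0,0,0,0],[0,0,0,0,0,0,0]],
  ],
)

```text
clock: 7.57
tool_pos: [518.1, 55.5, 197.1]
tool_rot: [3.142, -0.0, 3.078]
wrist_force: [0.2, 0.1, -5.3]
finger_gap: 11.7
grip_force: 58.5
```

```bash
python3 - <<'E'
from h import *
S=viewer.camera("scene");T=viewer.camera("top");s=telemetry.state(); print(s['tool_pos'],s['wrist_force'],s['moment'],s['finger_gap'])
cv2.imwrite("pics/liftS.png",S);cv2.imwrite("pics/liftT.png",T)
cv2.imwrite("pics/lift.png",cv2.resize(S[160:290,280:400],None,fx=4,fy=4,interpolation=cv2.INTER_CUBIC))
E
```

```text
[517.92259227  55.56653956 196.80082178] [ 0.24823969  1.36202429 -4.32121558] [-0.01173195  0.04084864 -0.03556038] 11.805850039197386
```

View pics/lift.png

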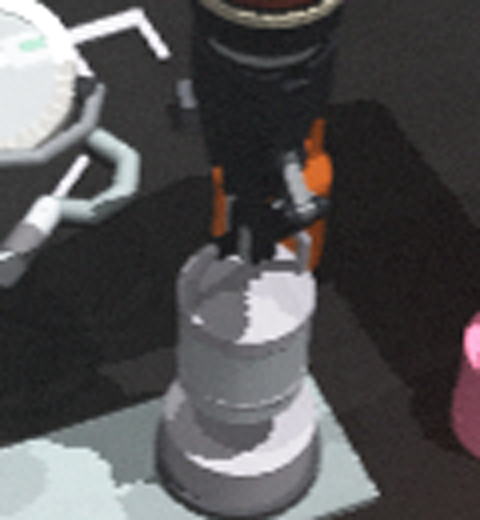

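The canister hangs upright from the bar (scene about (341,245)) and is clear of the stand. Next I carry it to the pad.

Request:
send_rows(
  steps=[
    [[2,6,0,0,0,0,0],[4,12,0,0,0,0,0],[6,18,0,0,0,0,0],[7,20,0,0,0,0,0],[7,20,0,0,0,0,0],[7,20,0,0,0,0,0],[7,20,0,0,0,0,0],[7,20,0,0,0,0,0],[7,20,0,0,0,0,0],[7,20,0,0,0,0,0],[7,20,0,0,0,0,0],[6,18,0,0,0,0,0],[4,14,0,0,0,0,0],[3,11.5,0,0,0,0,0],[0,0,0,0,0,0,0],[0,0,0,0,0,0,0],[0,0,0,0,0,0,0]],
  ],
)

```text
clock: 9.08
tool_pos: [598.8, 295.4, 196.7]
tool_rot: [-3.141, -0.001, 3.078]
wrist_force: [-0.2, -0.4, -5.8]
finger_gap: 11.6
grip_force: 58.7
```

Request:
send_rows(
  steps=[
    [[0,0,-6,0,0,0,0],[0,0,-12,0,0,0,0],[0,0,-14,0,0,0,0],[0,0,-14,0,0,0,0],[0,0,-14,0,0,0,0],[0,0,-12,0,0,0,0],[0,0,-8,0,0,0,0],[0,0,-5,0,0,0,0],[0,0,-3,0,0,0,0],[0,0,0,0,0,0,0],[0,0,0,0,0,0,0],[0,0,0,0,0,0,0]],
  ],
)

```text
clock: 10.08
tool_pos: [599.7, 295.2, 110.0]
tool_rot: [3.141, 0.001, 3.078]
wrist_force: [0.2, 0.6, -4.4]
finger_gap: 11.3
grip_force: 58.7
```

```bash
python3 - <<'E'
from h import *
S=viewer.camera("scene");T=viewer.camera("top");s=telemetry.state(); print(s['tool_pos'],s['wrist_force'])
a=cv2.resize(S[290:420,290:430],None,fx=3,fy=3,interpolation=cv2.INTER_CUBIC);b=cv2.resize(T[190:320,150:280],None,fx=2.9,fy=3,interpolation=cv2.INTER_CUBIC)
cv2.imwrite("pics/pad.png",np.hstack([a,b[:390,:380]]))
E
```

```text
[599.64806684 295.18159982 109.88570658] [-0.04248855  0.40656635 -4.56148155]
```

View pics/pad.png

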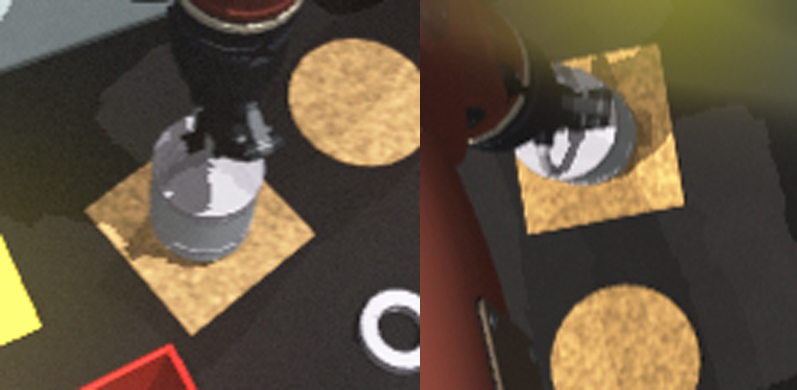

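The canister hovers over the square pad: canister base (203,218) and pad centre (200,230) in the scene crop. It should end up centred after the last 17 mm down. I'll lower gently, watching the force.

Request:
send_rows(
  steps=[
    [[0,0,-3,0,0,0,0],[0,0,-3,0,0,0,0],[0,0,-3,0,0,0,0],[0,0,-2,0,0,0,0],[0,0,-1,0,0,0,0],[0,0,-1,0,0,0,0],[0,0,0,0,0,0,0]],
  ],
)

```text
clock: 10.77
tool_pos: [599.1, 295.0, 95.9]
tool_rot: [-3.141, -0.0, 3.078]
wrist_force: [-0.1, 0.0, -4.6]
finger_gap: 11.6
grip_force: 58.7
```

Request:
send_rows(
  steps=[
    [[0,0,-1,0,0,0,0],[0,0,-1,0,0,0,0],[0,0,0,0,0,0,0]],
  ],
)

```text
clock: 11.02
tool_pos: [599.1, 295.0, 94.0]
tool_rot: [-3.142, -0.0, 3.078]
wrist_force: [0.3, -0.4, -4.9]
finger_gap: 11.4
grip_force: 58.7
```

Request:
send_rows(
  steps=[
    [[0,0,-0.5,0,0,0,0],[0,0,-0.5,0,0,0,0],[0,0,0,0,0,0,0]],
  ],
)

```text
clock: 11.27
tool_pos: [599.4, 295.3, 93.7]
tool_rot: [3.141, 0.001, 3.078]
wrist_force: [-0.5, 0.0, -0.8]
finger_gap: 11.8
grip_force: 59.3
```

Request:
send_rows(
  steps=[
    [[0,0,-0.5,0,0,0,0],[0,0,-0.5,0,0,0,0],[0,0,0,0,0,0,0]],
  ],
)

```text
clock: 11.52
tool_pos: [599.6, 295.3, 93.6]
tool_rot: [3.141, 0.001, 3.078]
wrist_force: [-3.3, 0.6, 7.8]
finger_gap: 11.6
grip_force: 60.1
```

Request:
send_rows(
  steps=[
    [[0,0,0.6,0,0,0,0],[0,0,0,0,0,0,0],[0,0,0,0,0,0,14],[0,0,0,0,0,0,18],[0,0,0,0,0,0,24],[0,0,0,0,0,0,32],[0,0,0,0,0,0,42],[0,0,0,0,0,0,52],[0,0,0,0,0,0,60],[0,0,0,0,0,0,60],[0,0,0,0,0,0,60],[0,0,3,0,0,0,60],[0,0,6,0,0,0,60],[0,0,12,0,0,0,60],[0,0,20,0,0,0,60],[0,0,30,0,0,0,60],[0,0,35,0,0,0,60],[0,0,35,0,0,0,60],[0,0,30,0,0,0,60],[0,0,0,0,0,0,60]],
  ],
)

```text
clock: 13.18
tool_pos: [601.6, 295.9, 271.5]
tool_rot: [3.137, 0.009, 3.078]
wrist_force: [-0.1, 1.3, -0.1]
finger_gap: 60.2
grip_force: 0.0
```

Request:
send_rows(
  steps=[
    [[0,0,20,0,0,0,60],[0,0,15,0,0,0,60],[-2.7,-27.3,0,0,0,3.35,60],[-2.7,-27.3,0,0,0,3.35,60],[-2.7,-27.3,0,0,0,3.35,60],[-2.7,-27.3,0,0,0,3.35,60],[-2.7,-27.3,0,0,0,3.35,60],[-2.7,-27.3,0,0,0,3.35,60],[-2.7,-27.3,0,0,0,3.35,60],[-2.7,-27.3,0,0,0,3.35,60],[-2.7,-27.3,0,0,0,3.35,60],[-2.7,-27.3,0,0,0,3.35,60],[-2.7,-27.3,0,0,0,3.35,60],[-2.7,-27.3,0,0,0,3.35,60],[-2.7,-27.3,0,0,0,3.35,60],[-2.7,-27.3,0,0,0,3.35,60],[-2.7,-27.3,0,0,0,3.35,60],[-2.7,-27.3,0,0,0,3.35,60],[-2.7,-27.3,0,0,0,3.2,60],[0,0,0,0,0,0,60]],
  ],
)

```text
clock: 14.85
tool_pos: [552.8, -173.4, 298.9]
tool_rot: [-3.14, -0.001, -2.214]
wrist_force: [-0.9, 0.4, -0.0]
finger_gap: 59.8
grip_force: 0.0
```

```bash
python3 - <<'E'
from h import *
np.set_printoptions(precision=1,suppress=True)
S=viewer.camera("scene");T=viewer.camera("top");s=telemetry.state(); print(s['tool_pos'],s['tool_rot'],s['joints'])
cv2.imwrite("pics/s3.png",S);cv2.imwrite("pics/t3.png",T)
# canister bar on pad: expected (599,295,134)
q=proj("top",[599,295,134]);print("exp",q, proj("scene",[599,295,134]))
g=cv2.cvtColor(T,cv2.COLOR_BGR2GRAY); c=blob(cv2.inRange(g,0,70),q,16); r=cv2.minAreaRect(c);print(r,plane("top",r[0],134))
# drum top in top view: bright disc, empty now
d=proj("top",[513.5,49.5,60]); print("drum exp",d); x,y=map(int,d)
print(T[y-28:y+29:4,x-28:x+29:4].mean(2).astype(int))
E
```

```text
[ 553.1 -169.8  299. ] [-3.1  0.  -2.2] [-0.4  0.4  0.2  1.4  0.  -1.3]
exp [195.1 229.2] [359.4 338. ]
((195.07925415039062, 228.7865753173828), (5.852870941162109, 20.098541259765625), 6.340191841125488) [599.8 295.1 134. ]
drum exp [311.5 273.6]
[[ 61 168 221 222 224 223 224 222 222 223 222 224 224 223 223]
 [ 57 210 222 223 224 224 221 195 197 201 203 223 223 223 222]
 [ 56 224 223 224 181 226 251 250 251 204 102 135 223 222 223]
 [ 58 225 224 158 252 252 251 251 251 251 250  91 135 224 224]
 [ 53 225 165 252 252 252 251 251 251 251 250 250  82 141 225]
 [ 53 224 251 252 252 252 252 252 252 252 251 251 223 136 227]
 [ 55 222 253 253 253 252 252 252 252 252 251 251 250 100 214]
 [ 69 177 253 253 253 253 252 253 252 252 252 251 251  81 185]
 [ 86 198 253 253 253 253 253 253 253 252 252 252 252  83 106]
 [172 227 253 253 253 253 253 252 252 252 252 252 248 124  36]
 [215 224 135 253 253 253 253 253 253 253 252 252  89 217  21]
 [226 227 227 217 254 253 253 253 253 253 252 145 196 224  44]
 [225 225 225 215 119 253 253 253 253 248 115 186 228 199  44]
 [226 229 227 227 227 170 130 118 130 179 213 219 220 198  42]
 [227 226 227 226 226 227 226 218 217 220 227 198 192 195  43]]
```

```bash
python3 - <<'E'
from h import *
np.set_printoptions(precision=1,suppress=True)
P={}
for n,f in(("top","t3"),("scene","s3")):
    I=cv2.imread(f"pics/{f}.png"); g=I.min(2)
    q=proj(n,[513.5,49.5,60])
    for th in (238,):
        c=blob(cv2.inRange(g,th,255),q,28); e=cv2.fitEllipse(cv2.convexHull(c)); print(n,q,e,cv2.contourArea(c),plane(n,e[0],60)); P[n]=e[0]
    if n=="scene": x,y=map(int,q); print(g[y-32:y+33:4,x-32:x+33:4])
    # white tab / column region base: yellow etc skip
print(tri(P["scene"],P["top"]))
E
```

```text
top [311.5 273.6] ((310.69464111328125, 273.55731201171875), (43.339698791503906, 43.49413299560547), 37.828033447265625) 1432.0 [513.6  51.3  60. ]
scene [338.7 262.2] ((339.777099609375, 263.0147705078125), (29.723466873168945, 36.265113830566406), 94.49079132080078) 808.5 [512.3  53.1  60. ]
[[ 46  47  49  47  46  34  34  30  31  36  33  34  37  32  29  29  26]
 [ 46  44  49  45  48  40  36  33  32  30  33  33  27  31  28  30  30]
 [ 48  52  48  49  50  34  37  33  35  32  32  33  35  28  21  28  25]
 [ 47  49  50  52  49  50  33  34  37  30  32  29  35  32  33  27  31]
 [ 49  48  49  48  50  50  48  47  51  46  51  44  34  36  29  28  31]
 [ 51  49  49  46  52  49 224 245 245 243 244 196 179  47  44  47  48]
 [ 52  47  49  54  49 243 243 244 245 245 244 245 239  86  48  50  48]
 [ 55  54  58  56 229 243 243 244 244 245 245 245 245 211  54  58  57]
 [ 61 143 213 211 243 243 244 244 245 246 245 247 246 239 157  56  52]
 [213 211 211 111 240 244 243 243 245 245 247 246 247 225 210  51  52]
 [212 216 211  99  85 243 244 245 244 246 247 244 246 113 208 180  49]
 [211 212 213  97  84 114 244 244 244 246 246 246 125 107 212 210  55]
 [209 206 210 124  70  91  95  97 233 227 112 121 121 111 208 209 212]
 [211 211 209 212  54  75  93  95 103 113 119 121 105 195 210 207 210]
 [209 210 212 211 211  73 106 101 106 110 109  90 181 207 205 168  86]
 [209 214 209 208 211 212 208 127  84  91 182 212 184  95  54  57  53]
 [210 210 205 210 209 208 209 209 210 184  92  51  55  60  57  55  59]]
(array([512.8,  51.9,  59. ]), np.float64(2.055447797810914))
```

Request:
send_rows(
  steps=[
    [[-0.7,-14,0,0,0,0,60],[-0.6,-13.5,0,0,0,0,60],[0,0,0,0,0,0,60],[0,0,0,0,0,0,60],[0,0,-10,0,0,0,60],[0,0,-10,0,0,0,60],[0,0,-8,0,0,0,60],[0,0,-6,0,0,0,60],[0,0,-6,0,0,0,60],[0,0,0,0,0,0,60]],
  ],
)

```text
clock: 15.78
tool_pos: [551.6, -196.1, 257.7]
tool_rot: [3.14, -0.0, -2.214]
wrist_force: [-0.5, 0.6, 0.3]
finger_gap: 60.2
grip_force: 0.0
```

Request:
send_rows(
  steps=[
    [[0,0,-6,0,0,0,60],[0,0,-6,0,0,0,60],[0,0,-5,0,0,0,60],[0,0,-5,0,0,0,60],[0,0,-5,0,0,0,60],[0,0,-4,0,0,0,60],[0,0,0,0,0,0,60]],
  ],
)

```text
clock: 16.37
tool_pos: [551.6, -196.4, 226.8]
tool_rot: [3.14, -0.0, -2.214]
wrist_force: [0.7, 0.1, -0.2]
finger_gap: 59.9
grip_force: 0.0
```

Request:
send_rows(
  steps=[
    [[0,0,0,0,0,0,50],[0,0,0,0,0,0,44],[0,0,0,0,0,0,40],[0,0,0,0,0,0,36],[0,0,0,0,0,0,33],[0,0,0,0,0,0,31],[0,0,0,0,0,0,31],[0,0,0,0,0,0,31]],
  ],
)

```text
clock: 17.03
tool_pos: [552.0, -196.6, 227.8]
tool_rot: [-3.142, -0.0, -2.214]
wrist_force: [0.6, 0.0, -0.7]
finger_gap: 31.1
grip_force: 0.0
```

```bash
python3 -c "
import numpy as np
a=np.deg2rad(np.linspace(233.2,174.7,19));p=np.c_[722.8+286*np.cos(a),32.3+286*np.sin(a)];d=np.diff(p,axis=0)
print([[round(x,1),round(y,1),0,0,0,-3.25,31] for x,y in d],p[-1])"
```

```text
[[np.float64(-12.7), np.float64(10.1), 0, 0, 0, -3.25, 31], [np.float64(-12.1), np.float64(10.8), 0, 0, 0, -3.25, 31], [np.float64(-11.5), np.float64(11.5), 0, 0, 0, -3.25, 31], [np.float64(-10.8), np.float64(12.1), 0, 0, 0, -3.25, 31], [np.float64(-10.1), np.float64(12.7), 0, 0, 0, -3.25, 31], [np.float64(-9.4), np.float64(13.2), 0, 0, 0, -3.25, 31], [np.float64(-8.6), np.float64(13.7), 0, 0, 0, -3.25, 31], [np.float64(-7.8), np.float64(14.2), 0, 0, 0, -3.25, 31], [np.float64(-7.0), np.float64(14.6), 0, 0, 0, -3.25, 31], [np.float64(-6.2), np.float64(15.0), 0, 0, 0, -3.25, 31], [np.float64(-5.3), np.float64(15.3), 0, 0, 0, -3.25, 31], [np.float64(-4.4), np.float64(15.6), 0, 0, 0, -3.25, 31], [np.float64(-3.5), np.float64(15.8), 0, 0, 0, -3.25, 31], [np.float64(-2.6), np.float64(16.0), 0, 0, 0, -3.25, 31], [np.float64(-1.7), np.float64(16.1), 0, 0, 0, -3.25, 31], [np.float64(-0.8), np.float64(16.2), 0, 0, 0, -3.25, 31], [np.float64(0.1), np.float64(16.2), 0, 0, 0, -3.25, 31], [np.float64(1.0), np.float64(16.2), 0, 0, 0, -3.25, 31]] [438.02273632  58.71798801]
```

Request:
send_rows(
  steps=[
    [[-6.4,5,0,0,0,-1.62,31],[-6.3,5.1,0,0,0,-1.63,31],[-6.1,5.4,0,0,0,-1.62,31],[-6,5.4,0,0,0,-1.63,31],[-5.8,5.7,0,0,0,-1.62,31],[-5.7,5.8,0,0,0,-1.63,31],[-5.4,6,0,0,0,-1.62,31],[-5.4,6.1,0,0,0,-1.63,31],[0,0,0,0,0,0,31]],
  ],
)

```text
clock: 17.78
tool_pos: [504.2, -151.3, 228.0]
tool_rot: [3.141, 0.0, -2.442]
wrist_force: [0.5, 0.6, 0.3]
finger_gap: 30.9
grip_force: 0.0
```

```bash
python3 - <<'E'
from h import *
np.set_printoptions(precision=1,suppress=True)
S=viewer.camera("scene");s=telemetry.state();print(s['tool_pos'],s['wrist_force'])
cv2.imwrite("pics/s4.png",S)
def lens(I,q):
    # glass ellipse inside white ring: white mask -> inner hole
    g=I.min(2); m=cv2.inRange(g,190,255); x,y=map(int,q)
    print(g[y-36:y+37:6,x-36:x+37:6])
lens(S,proj("scene",[722.8+210*np.cos(np.deg2rad(220.2)),32.3+210*np.sin(np.deg2rad(220.2)),237]))
E
```

```text
[ 504.8 -151.8  228.1] [ 0.6 -0.9  0.3]
[[ 47  50  51  49  52  51  54  60 116  43  35  28  44]
 [ 48  46  45  52  49  49  54  66 164  96  30  51  49]
 [ 57  46  49  52  53  53  54 235 252  55  47  50  50]
 [ 53  55  48  52  54 252 252 253 252 244  55  55  56]
 [ 51  53  50  56 255 225 245 239 209 253 243  53  52]
 [ 49  67 137 255 231 226 219 252 218 253  56  55  55]
 [244 228  56 255 218 214 211 208 208 249  80  55  59]
 [ 36  60  41 255 209 209 208 210 210 255 108  44  47]
 [ 36  40 251 246 241 209 210 209 254 230 252  41  39]
 [ 40  36  38 158 249 254 255 255 196 254  58  45  43]
 [ 36  36  45  86 243  42  81 103  45 109  41  40  41]
 [ 39  39  41 252  46 146 131 201 154  40  41  39  41]
 [ 57  36 245 193  76 155  46  54  55  49  53  52  41]]
```

Request:
send_rows(
  steps=[
    [[-10.1,12.7,0,0,0,-3.25,31],[-9.4,13.2,0,0,0,-3.25,31],[-8.6,13.7,0,0,0,-3.25,31],[-7.8,14.2,0,0,0,-3.25,31],[-7.0,14.6,0,0,0,-3.25,31],[-6.2,15,0,0,0,-3.25,31],[-5.3,15.3,0,0,0,-3.25,31],[-4.4,15.6,0,0,0,-3.25,31],[-3.5,15.8,0,0,0,-3.25,31],[-2.6,16,0,0,0,-3.25,31],[-1.7,16.1,0,0,0,-3.25,31],[-0.4,8.1,0,0,0,-1.62,31],[-0.4,8.1,0,0,0,-1.63,31],[0.1,8.1,0,0,0,-1.62,31],[0,8.1,0,0,0,-1.63,31],[0.5,8.1,0,0,0,-1.62,31],[0.5,8.1,0,0,0,-1.63,31],[0,0,0,0,0,0,31],[0,0,0,0,0,0,31]],
  ],
)

```text
clock: 19.42
tool_pos: [439.0, 58.8, 227.8]
tool_rot: [3.142, 0.0, 3.05]
wrist_force: [-0.1, 0.3, -1.0]
finger_gap: 31.2
grip_force: 0.0
```

```bash
python3 - <<'E'
from h import *
np.set_printoptions(precision=1,suppress=True,linewidth=150)
S=viewer.camera("scene");s=telemetry.state();print(s['tool_pos'],s['tool_rot'],s['wrist_force'])
cv2.imwrite("pics/s5.png",S)
g=S.min(2); q=proj("scene",[513.5,51.5,235]); print(q); x,y=map(int,q)
print(g[y-36:y+37:4,x-44:x+45:4])
E
```

```text
[438.9  58.5 227.8] [3.1 0.  3.1] [ 1.2 -0.3 -1. ]
[342.2 218.2]
[[ 49  52  51  54  51  53  53 113 116 118 116  52  54  45  51  49  54  33  29  33  35  27 173]
 [ 48  50  51  52  50  56  37 112  86  52  49  55  54  51  34  47  46  43  31  31  31  31  77]
 [ 52  48  52  54  55  56  45  48  53  50  49  53  36  30  30  30  52  58  33  34  31  82  54]
 [ 52 138 205  60  50  55  54  53  53  54  52  43  36  51  53  34  36  60 125  49  35  29  36]
 [ 54  38 111 194 119  55  67 146  63  71 208 218 216 216 182  40  66 156 159  65  29  31  33]
 [233  51  54 184 127 174 127  68 174 204 148 195 227 202 160 160 156 157 156  91  33  32  37]
 [ 59  54  62 206 158 114  58 160 207 209 228 213 215 215 215 164 150 153  99  88  36  37  34]
 [203 175 209 192 152  50  63 213 212 209 216 213 214 215 215 226 247  47  42  44  39  37  35]
 [103 137  70 163 213  47 191 247 209 210 212 211 208 208 208 216 248 173  40  35  43  40  34]
 [ 54  50  39  61 242  40 254 239 196 209 212 210 212 210 211 239 247  93  40  34  38  38  35]
 [ 40  46  40  45 251  44 254 241 195 214 213 210 212 209 209 248 223  40  37  37  36  47  41]
 [ 41  79 249 253 254  61 254 243 197 200 212 212 209 210 249 245 214  40  38  47  50  49  52]
 [254 253 234 179  92 251 229 254 205 196 191 213 214 254 254 195  45  54  58  55  51  46  47]
 [159  59  43  42  47  65 251 249 254 254 254 254 254 205 116  63  57  59  60  49  49  50  49]
 [ 40  42  43  42  47  43  81 252 233 165 166 120 127 142 216 150  59  58  57  53  49  54  47]
 [ 43  44  43  46  41  48  46  44  97 192 243 253 249 181  62  56  60  53  56  59  51  47  53]
 [ 39  43  42  45  41  45  44  47  41  56  55  56  57  55  56  56  55  54  60  54  53  56  47]
 [ 42  43  44  46  46  46  48  44  94 129 112 132 132 206 194  56  56  54  54  53  51  51  57]
 [ 40  42  42  42  41  47  48  90 112  93  92  90  92 226 209  89  56  53  51  53  53  50  35]]
```

Request:
send_rows(
  steps=[
    [[-0.9,0.2,0,0,0,0,29],[0,0,0,0,0,0,27.5],[0,0,0,0,0,0,26],[0,0,0,0,0,0,25],[0,0,0,0,0,0,24],[0,0,0,0,0,0,24],[0,0,0,0,0,0,24]],
  ],
)

```text
clock: 20.05
tool_pos: [437.8, 58.8, 227.9]
tool_rot: [-3.141, 0.0, 3.048]
wrist_force: [-0.9, -2.4, 3.2]
finger_gap: 25.2
grip_force: 48.5
```

Request:
send_rows(
  steps=[
    [[0,0,0,0,0,0,28],[0,0,0,0,0,0,34],[0,0,0,0,0,0,40],[0,0,0,0,0,0,44],[0,0,0,0,0,0,44],[0,0,8,0,0,0,44],[0,0,16,0,0,0,44],[0,0,20,0,0,0,44],[-2.4,0,16,0,0,0,44],[0,0,0,0,0,0,0],[0,0,0,0,0,0,0],[0,0,0,0,0,0,0],[0,0,0,0,0,0,0],[0,0,0,0,0,0,0],[0,0,-8,0,0,0,0],[0,0,-8,0,0,0,0],[0,0,-8,0,0,0,0],[0,0,0,0,0,0,0],[0,0,0,0,0,0,0]],
  ],
)

```text
clock: 21.63
tool_pos: [434.7, 59.0, 263.1]
tool_rot: [-3.141, -0.002, 3.048]
wrist_force: [0.5, 0.1, 0.4]
finger_gap: 0.0
grip_force: 0.0
```

Request:
send_rows(
  steps=[
    [[0,0,-3,0,0,0,0],[0,0,-3,0,0,0,0],[0,0,-3,0,0,0,0],[0,0,-3,0,0,0,0]],
  ],
)

```text
clock: 21.97
tool_pos: [435.0, 59.0, 251.7]
tool_rot: [3.142, -0.0, 3.048]
wrist_force: [-3.7, 0.9, 4.1]
finger_gap: -0.1
grip_force: 2.0
```

Request:
send_rows(
  steps=[
    [[0,0,-3,0,0,0,0],[0,0,-3,0,0,0,0],[0,0,-3,0,0,0,0],[0,0,-3,0,0,0,0]],
  ],
)

```text
clock: 22.3
tool_pos: [435.4, 58.9, 239.6]
tool_rot: [3.142, 0.0, 3.048]
wrist_force: [-1.3, -1.1, 2.9]
finger_gap: 0.0
grip_force: 1.1
```

Request:
send_rows(
  steps=[
    [[0,0,-3,0,0,0,0],[0,0,-3,0,0,0,0],[0,0,-3,0,0,0,0],[0,0,-3,0,0,0,0],[0,0,-2,0,0,0,0],[0,0,-2,0,0,0,0],[0,0,-2,0,0,0,0],[0,0,-2,0,0,0,0],[0,0,-1,0,0,0,0],[0,0,-1,0,0,0,0],[0,0,-0.5,0,0,0,0],[0,0,0,0,0,0,0]],
  ],
)

```text
clock: 23.3
tool_pos: [435.3, 58.9, 217.2]
tool_rot: [-3.142, -0.0, 3.048]
wrist_force: [-0.6, -0.2, 0.9]
finger_gap: -0.0
grip_force: 0.5
```

Request:
send_rows(
  steps=[
    [[0,0,10,0,0,0,0],[0,0,25,0,0,0,0],[0,0,35,0,0,0,0],[-5,10,30,0,0,0,0],[-5,30,0,0,0,0,0],[-5,35,0,0,0,0,0],[-5,35,0,0,0,0,0],[-5,35,0,0,0,0,0],[-5,35,0,0,0,0,0],[-5,35,0,0,0,0,0],[-5,35,0,0,0,0,0],[-5,35,0,0,0,0,0],[0,0,0,0,0,0,0],[0,0,0,0,0,0,0]],
  ],
)

```text
clock: 24.47
tool_pos: [389.9, 345.4, 316.8]
tool_rot: [-3.141, -0.0, 3.051]
wrist_force: [0.1, -1.1, -0.2]
finger_gap: -0.2
grip_force: 0.0
```

```bash
python3 - <<'E'
from h import *
np.set_printoptions(precision=1,suppress=True,linewidth=250)
S=viewer.camera("scene");T=viewer.camera("top")
cv2.imwrite("pics/s6.png",S);cv2.imwrite("pics/t6.png",T)
for n,I in(("top",T),("scene",S)):
    q=proj(n,[513.3,51.5,235]); e=proj(n,[513.3-99.6,51.5+9.3,237]); print(n,"lens exp",q,"tabend exp",e)
    x,y=map(int,q); ex,ey=map(int,e); g=I.min(2)
    x0,x1,y0,y1=min(x,ex)-36,max(x,ex)+36,min(y,ey)-36,max(y,ey)+36
    y0,y1=(y-36,ey+10) if n=="top" else (min(y,ey)-36,max(y,ey)+34)
    print(x0,y0)
    for r in g[y0:y1:3,x0:x1:2]: print(''.join('#' if v>235 else '+' if v>180 else '-' if v>100 else '.' for v in r))
E
```

```text
top lens exp [307.9 270.7] tabend exp [301.6 323.7]
265 234
...........-++########+#+###++---------
.........-###++++++-+----+++####+------
........+##-.-.++++++--+++----+#####---
.......##+...---###########+------+##--
.....-##+...-#################-..--+##-
....##+....+#####++#++++++######-.--+#+
....#+....#####++++++++++++++####-.--+#
...-#+...####++++++#+++++++++++###+.--#
...##-..####++++####+#++##+#+++####-.-.
...##-..###++++######+++++++++++####.-.
...#-..+###++++++####++++++++++++###.-.
...#---+##+++#####+###+++++++++++###--.
.......###+++###++++#####+++++##+###-..
.......####+++#++++####++++++++++###---
.......+###++#+++###+####+++++++####---
........####+++++#+++######+++++####-..
........+###+++##++++########++####--..
.........####+++#++++++######+####---..
.........-######++++++++#########----..
.........--+#######+++++########----...
.........----+################------...
.........-------+##########+------+-...
........---------######-----------++...
..........------+######------------+...
................#######...----------...
................#######................

[... 1209 characters left out ...]
+###........................
...##..###++++++++++++++++++###........................
...+#..###+++++++++++++++++###+........................
..-+#+.-###+++++++++++++++####-........................
######-.+####+++++++++++#####-.........................
#++--+#+.-+######+++#######--..........................
......-##----##########+----...........................
........+#+.----------.---.......................---...
.........-####+--.-.--####+....................----....
............--+#######+-......................-----....
..............................................----.....
...............----...........................----....-
............-......-+#+--......................--....-+
```

```bash
cat > meas.py <<'E'
from h import *
np.set_printoptions(precision=1,suppress=True,linewidth=200)
from scipy.optimize import least_squares
def ringpts(n,I):
    g=cv2.GaussianBlur(I.min(2),(3,3),0).astype(float); c=proj(n,[513.3,51.5,235]); out=[]
    for a in np.arange(0,2*np.pi,0.05):
        X=[proj(n,[513.3+r*np.cos(a),51.5+r*np.sin(a),235]) for r in np.arange(44,70,.5)]
        v=cv2.remap(g.astype(np.float32),np.float32([[p[0] for p in X]]),np.float32([[p[1] for p in X]]),cv2.INTER_LINEAR)[0]
        da=(a-np.deg2rad(174.7)+np.pi)%(2*np.pi)-np.pi
        k=np.argmax(v); 
        if abs(da)<0.4 or v[k]<230: continue
        j=[i for i in range(k,len(v)) if v[i]<165]
        if j: out.append((a,*X[j[0]]))
    return np.array(out)
def run(fs,ft):
    c={}
    for n,f in(("scene",fs),("top",ft)):
        I=cv2.imread(f); p=ringpts(n,I)[:,1:]
        for _ in range(2):
            e=cv2.fitEllipse(p.astype(np.float32)); t=np.deg2rad(e[2]); d=(p-e[0])@np.array([[np.cos(t),-np.sin(t)],[np.sin(t),np.cos(t)]])
            r=np.hypot(d[:,0]/e[1][0]*2,d[:,1]/e[1][1]*2); p=p[abs(r-1)<.05]
        # reference: level ring silhouette (upper and lower rims) through the same ellipse fit
        L=np.array([proj(n,[513.3+55*np.cos(a),51.5+55*np.sin(a),235+h]) for a in np.arange(0,6.28,.05) for h in(-8,8)]).astype(np.float32)
        print(n,len(p),e,"level ref",cv2.fitEllipse(cv2.convexHull(L)[:,0])); c[n]=e[0]
    return tri(c["scene"],c["top"])
E
python3 - <<'E'
from meas import *
print("lens",run("pics/s6.png","pics/t6.png"))
for n,f,e in(("scene","s6",(381,206)),("top","t6",(302,322))):
    I=cv2.imread(f"pics/{f}.png").min(2); x,y=e; x0,y0=x-22,y-14; print(n,x0,y0)
    for r in I[y0:y+10,x0:x+10] if n=="scene" else I[y0:y+8,x-12:x+12]: print(''.join('%4d'%v for v in r))
E
```

```text
scene 107 ((343.0711669921875, 216.86557006835938), (38.15325164794922, 49.377967834472656), 88.09881591796875) level ref ((342.2586669921875, 218.6773223876953), (40.146728515625, 48.59080505371094), 93.57495880126953)
top 100 ((307.6468505859375, 269.85504150390625), (59.20132064819336, 60.23088455200195), 11.99796199798584) level ref ((307.81402587890625, 270.6336975097656), (58.52399826049805, 58.650203704833984), 38.17366027832031)
lens (array([513.5,  52.6, 241.1]), np.float64(2.6108673945849583))
scene 359 192
  47  52  59  57  62  57  61  61  61  58  57  62  59  59  63  56  57  58  60  61  55  55  57  48  37  36  42  43  37  43  41  43
  49  52  58  59  60  63  58  60  66  61  60  59  55  60  60  61  56  55  61  60  60  55  48  41  42  39  44  44  40  41  41  41
  47  54  57  61  60  60  57  60  59  59  57  58  62  60  57  61  60  60  54  56  53  37  44  41  41  44  43  41  37  41  41  44
  51  56  59  57  58  62  60  57  59  59  54  59  63  62  64  58  61  59  60  48  47  39  40  45  40  38  41  42  40  43  40  43
  54  51  57  59  59  59  59  61  58  57  58  56  58  62  63 
[... 3964 characters left out ...]
1  45  27  27  26  27
  29  31  30  29  28  29  42  63 106 150 136 237 240 243 244 244 245 248 230  38  27  28  25  26
  29  30  30  29  29  29  30  30  31  30  30  29  28  39  40  44  72 132  72  32  29  29  29  27
  30  28  29  31  30  29  32  32  28  28  30  30  29  29  30  31  31  29  30  29  27  27  29  29
  29  29  29  28  27  27  31  29  31  31  28  29  28  30  32  29  28  29  28  28  29  29  30  31
  29  28  29  28  30  28  29  30  31  29  28  30  28  28  31  29  28  29  28  30  29  29  29  29
  28  28  30  28  31  29  29  29  31  29  29  29  30  28  30  31  29  29  29  31  28  30  29  28
  28  29  29  30  29  29  28  30  29  30  28  28  30  28  27  31  27  29  29  31  28  28  30  28
```

```bash
python3 - <<'E'
from meas import *
for s in((381.8,203.4),(381.5,203.9)):
  for t in ((302,323.4),(301.8,323)): print("end",tri(s,t))
# end corners
print("c1",tri((379.6,200),(308.4,324.2)),"c2",tri((383.9,207),(295.4,322.5)))
u=np.array([-.9957,.0926])
for z in (230,235,240,245,250): print(z,[proj(n,[*(np.array([513.3,51.5])+100*u),z]) for n in C])
# stand for bias
print("stand",tri((339.78,263.01),(310.69,273.56)))
E
```

```text
end (array([413.7,  60.3, 246.6]), np.float64(2.573494976099684))
end (array([414.3,  60.8, 247.3]), np.float64(2.9612824327028324))
end (array([413.9,  60.2, 244.8]), np.float64(1.9265567842336373))
end (array([414.5,  60.7, 245.6]), np.float64(2.3156257955742685))
c1 (array([412.5,  48.4, 246.5]), np.float64(2.606373832573675)) c2 (array([415.2,  72.5, 246.6]), np.float64(2.1956221873318786))
230 [array([380.6, 208.3]), array([301.8, 323.4])]
235 [array([380.8, 206.8]), array([301.7, 323.6])]
240 [array([381. , 205.4]), array([301.5, 323.7])]
245 [array([381.3, 204. ]), array([301.4, 323.9])]
250 [array([381.5, 202.5]), array([301.3, 324.1])]
stand (array([512.8,  51.9,  59. ]), np.float64(2.051130728923064))
```

Request:
send_rows(
  steps=[
    [[9,-20,-15,0,0,0,0],[9,-20,-30,0,0,0,0],[9,-20,-30,0,0,0,0],[8,-18,-30,0,0,0,0],[0,0,-30,0,0,0,0],[0,0,-30,0,0,0,0],[0,0,-30,0,0,0,0],[0,0,-30,0,0,0,0],[0,0,-25,0,0,0,0],[0,0,-20,0,0,0,0],[0,0,-20,0,0,0,0],[0,0,-12,0,0,0,0],[0,0,-8,0,0,0,0],[0,0,-6,0,0,0,0],[0,0,0,0,0,0,0],[0,0,0,0,0,0,0],[0,0,0,0,0,0,0]],
  ],
)

```text
clock: 25.98
tool_pos: [426.1, 266.0, 2.1]
tool_rot: [3.141, 0.001, 3.048]
wrist_force: [-0.7, -0.4, -0.3]
finger_gap: 0.2
grip_force: 0.0
```

Request:
send_rows(
  steps=[
    [[0,0,-5,0,0,0,0],[0,0,-5,0,0,0,0],[0,0,-3,0,0,0,0],[0,0,-2,0,0,0,0],[0,0,-1.5,0,0,0,0],[0,0,-1.5,0,0,0,0],[0,0,0,0,0,0,0],[0,0,0,0,0,0,0]],
  ],
)

```text
clock: 26.65
tool_pos: [425.3, 265.9, -16.7]
tool_rot: [-3.142, -0.0, 3.048]
wrist_force: [-0.1, 0.5, -0.0]
finger_gap: 0.1
grip_force: 0.0
```

Request:
send_rows(
  steps=[
    [[0,0,-0.5,0,0,0,0],[0,0,-0.5,0,0,0,0],[0,0,-0.5,0,0,0,0],[0,0,0,0,0,0,0]],
  ],
)

```text
clock: 26.98
tool_pos: [425.3, 265.9, -18.2]
tool_rot: [-3.142, 0.0, 3.048]
wrist_force: [0.6, -0.7, -0.3]
finger_gap: 0.0
grip_force: 0.0
```

Request:
send_rows(
  steps=[
    [[0,0,-0.5,0,0,0,0],[0,0,-0.5,0,0,0,0],[0,0,0,0,0,0,0]],
  ],
)

```text
clock: 27.23
tool_pos: [425.3, 265.9, -19.3]
tool_rot: [-3.142, -0.0, 3.048]
wrist_force: [0.1, 0.6, 0.7]
finger_gap: 0.2
grip_force: 0.0
```

Request:
send_rows(
  steps=[
    [[0,0,-0.5,0,0,0,0],[0,0,-0.5,0,0,0,0],[0,0,0,0,0,0,0]],
  ],
)

```text
clock: 27.48
tool_pos: [425.2, 265.9, -20.3]
tool_rot: [-3.142, -0.0, 3.048]
wrist_force: [-0.2, 0.3, 0.4]
finger_gap: -0.2
grip_force: 0.0
```

Request:
send_rows(
  steps=[
    [[0,0,-0.5,0,0,0,0],[0,0,-0.5,0,0,0,0],[0,0,0,0,0,0,0]],
  ],
)

```text
clock: 27.73
tool_pos: [425.3, 265.9, -21.3]
tool_rot: [-3.142, -0.0, 3.048]
wrist_force: [-0.2, 0.1, 0.0]
finger_gap: 0.4
grip_force: 0.0
```

Request:
send_rows(
  steps=[
    [[0,0,-0.5,0,0,0,0],[0,0,-0.5,0,0,0,0],[0,0,0,0,0,0,0]],
  ],
)

```text
clock: 27.98
tool_pos: [425.3, 265.9, -22.3]
tool_rot: [-3.142, -0.0, 3.048]
wrist_force: [-0.0, -0.5, 0.4]
finger_gap: -0.1
grip_force: 0.0
```

Request:
send_rows(
  steps=[
    [[0,0,-0.5,0,0,0,0],[0,0,-0.5,0,0,0,0],[0,0,0,0,0,0,0]],
  ],
)

```text
clock: 28.23
tool_pos: [425.3, 265.9, -23.3]
tool_rot: [-3.142, -0.0, 3.048]
wrist_force: [0.7, 0.3, 0.0]
finger_gap: 0.3
grip_force: 0.0
```

Request:
send_rows(
  steps=[
    [[0,0,-0.5,0,0,0,0],[0,0,-0.5,0,0,0,0],[0,0,0,0,0,0,0]],
  ],
)

```text
clock: 28.48
tool_pos: [425.3, 265.9, -24.3]
tool_rot: [-3.142, -0.0, 3.048]
wrist_force: [0.1, -0.1, 0.2]
finger_gap: -0.1
grip_force: 0.0
```

Request:
send_rows(
  steps=[
    [[0,0,-0.5,0,0,0,0],[0,0,-0.5,0,0,0,0],[0,0,0,0,0,0,0]],
  ],
)

```text
clock: 28.73
tool_pos: [425.3, 265.9, -25.3]
tool_rot: [-3.142, -0.0, 3.048]
wrist_force: [0.3, 0.1, 0.1]
finger_gap: 0.2
grip_force: 0.0
```

Request:
send_rows(
  steps=[
    [[0,0,-0.5,0,0,0,0],[0,0,-0.5,0,0,0,0],[0,0,0,0,0,0,0]],
  ],
)

```text
clock: 28.98
tool_pos: [425.2, 265.9, -26.3]
tool_rot: [-3.141, -0.0, 3.048]
wrist_force: [-0.1, -0.1, 0.0]
finger_gap: 0.2
grip_force: 0.0
```

Request:
send_rows(
  steps=[
    [[0,0,-0.5,0,0,0,0],[0,0,-0.5,0,0,0,0],[0,0,0,0,0,0,0]],
  ],
)

```text
clock: 29.23
tool_pos: [425.4, 266.0, -26.7]
tool_rot: [3.141, 0.0, 3.048]
wrist_force: [-1.5, -1.6, 7.8]
finger_gap: -0.2
grip_force: 4.1
```

```bash
python3 - <<'E'
from h import *
np.set_printoptions(precision=1,suppress=True)
S=viewer.camera("scene");s=telemetry.state();t=s['tool_pos'];print(t,s['wrist_force'])
for dz in(0,20,30): print(dz,proj("scene",t+[0,0,dz]))
g=S.max(2);x,y=map(int,proj("scene",t+[0,0,30]))
print("rp",plane("top",(221,310),4),x-24,y-26)
for r in g[y-26:y+14,x-24:x+26:1]: print(''.join('#' if v>140 else '+' if v>90 else '-' if v>55 else '.' for v in r))
E
```

```text
[425.4 266.  -26.7] [-1.9 -0.4  8.7]
0 [407.9 330.8]
20 [409.1 327. ]
30 [409.7 325.1]
rp [425.8 259.7   4. ] 385 299
..............-...................................
..........................................-.......
............-.................................--..
................--..........................-.....
.............--+##-...............................
............-+#####...............................
...........-+######...............................
.........-+########...............................
.......-+####+#####-..............................
......-+###++++++##+..............................
.....-####++++++++##+.............................
.....+####+++++++++###-...........................
....-+#####+++++++++##+...........................
...-+######++++++++--+-...........................
...+########+++++++---..................---.......
..+##+++######++++++--..................-+-.......
..+#####+####+++++++---.................--+--++...
..+########++++++++++--.................-++-+##...
.+#########+++++++++++---...............-+++###+..
.+#########++
[... 357 characters left out ...]
++++++++++---..............-.+###+-..
.-+##+++++++++++++++++++--...-..........--++++----
..+#+++++++++++++++++++++-..-##--.......---+++++#+
..++++++++++++++++++++++++--######+-.....---+####+
..-++++++++++++++++++++++++++########+---++######+
--.##+++++++++++++++++++++++++###################-
-..+####+++#+++++++++++++++++####################.
-...+##########+++++++++++++++##################+.
....-##########+++++++++++++++##################-.
.....+###########+++++++++++++#################+..
.....-+#############++++++++++#################-..
.......+############+++++++++++###############+...
..-.....+###########++++++++++################-...
.-......-+##########++++++++++###############-....
```

Request:
send_rows(
  steps=[
    [[0,0,10,0,0,0,0],[0,0,35,0,0,0,0],[0,0,40,0,0,0,0],[0,0,40,0,0,0,0],[0,0,40,0,0,0,0],[0,0,40,0,0,0,0],[0,0,40,0,0,0,0],[0,0,40,0,0,0,0],[1,-20,5,0,0,0,0],[1,-27,0,0,0,0,0],[2,-27,0,0,0,0,0],[2,-27,0,0,0,0,0],[1,-27,0,0,0,0,0],[1,-27,0,0,0,0,0],[1,-27,0,0,0,0,0],[1,-25,0,0,0,0,0],[0,0,0,0,0,0,0],[0,0,0,0,0,0,0],[0,0,0,0,0,0,0]],
  ],
)

```text
clock: 30.87
tool_pos: [435.2, 59.2, 263.2]
tool_rot: [3.141, 0.0, 3.048]
wrist_force: [-0.1, 0.3, 1.0]
finger_gap: -0.3
grip_force: 0.0
```

Request:
send_rows(
  steps=[
    [[0,0,-12,0,0,0,0],[0,0,-12,0,0,0,0],[0,0,-8,0,0,0,0],[0,0,-6,0,0,0,0],[0,0,-4,0,0,0,0],[0,0,-2,0,0,0,0],[0,0,0,0,0,0,0],[0,0,-2,0,0,0,0],[0,0,-2,0,0,0,0],[0,0,-2,0,0,0,0],[0,0,-1,0,0,0,0],[0,0,-1,0,0,0,0],[0,0,0,0,0,0,0],[0,0,0,0,0,0,0]],
  ],
)

```text
clock: 32.03
tool_pos: [435.4, 58.8, 210.8]
tool_rot: [-3.141, 0.0, 3.048]
wrist_force: [-0.4, -0.9, -0.3]
finger_gap: 0.3
grip_force: 0.0
```

Request:
send_rows(
  steps=[
    [[0,0,10,0,0,0,0],[0,0,25,0,0,0,0],[0,0,35,0,0,0,0],[-5,10,30,0,0,0,0],[-5,30,0,0,0,0,0],[-5,35,0,0,0,0,0],[-5,35,0,0,0,0,0],[-5,35,0,0,0,0,0],[-5,35,0,0,0,0,0],[-5,35,0,0,0,0,0],[-5,35,0,0,0,0,0],[-5,35,0,0,0,0,0],[0,0,0,0,0,0,0],[0,0,0,0,0,0,0]],
  ],
)

```text
clock: 33.2
tool_pos: [389.9, 345.3, 310.3]
tool_rot: [-3.141, -0.0, 3.051]
wrist_force: [0.4, -0.4, -0.8]
finger_gap: -0.0
grip_force: 0.0
```

```bash
python3 - <<'E'
from meas import *
S=viewer.camera("scene");T=viewer.camera("top")
cv2.imwrite("pics/s7.png",S);cv2.imwrite("pics/t7.png",T)
print("lens",run("pics/s7.png","pics/t7.png"))
# end corners: subpixel via white upper-face polygon in scene (>225)
for n,I,e,th in(("scene",S,(372,208),225),("top",T,(302,312),150)):
    x,y=e; print(n)
    for yy in range(y-10,y+14):
        r=I.min(2)[yy,x-10:x+18] if n=="scene" else I.min(2)[yy,x-12:x+12]
        print(yy,''.join('%4d'%v for v in r))
q=proj("top",[599,295,134]);g=cv2.cvtColor(T,cv2.COLOR_BGR2GRAY); r=cv2.minAreaRect(blob(cv2.inRange(g,0,70),q,16));print(r,plane("top",r[0],134))
E
```

```text
scene 106 ((343.06298828125, 216.82708740234375), (37.24451446533203, 49.07982635498047), 93.98208618164062) level ref ((342.2586669921875, 218.6773223876953), (40.146728515625, 48.59080505371094), 93.57495880126953)
top 99 ((307.616943359375, 270.0321350097656), (59.18425369262695, 60.56246566772461), 6.266745567321777) level ref ((307.81402587890625, 270.6336975097656), (58.52399826049805, 58.650203704833984), 38.17366027832031)
lens (array([513.3,  52.5, 241. ]), np.float64(2.276537353392396))
scene
198   59  59  63  61  61  57  61  62  57  59  63  57  62  53  42  45  43  42  46  47  42  43  40  44  43  41  42  40
199   63  59  58  55  58  59  60  58  59  60  62  61  58  51  41  44  45  43  40  47  42  40  40  43  44  43  43  44
200   67  58  55  61  64  58  57  62  60  63  61  57  54  44  44  48  43  40  43  45  45  44  43  40  41  44  46  42
201   77  60  58  57  59  66  58  63  61  62  61  51  50  48  49  61 100  99  54  44  45  43  43  43  39  44  40  41
202   77  62  63  65  61  63  61  61  60  58  61  60  66  99 145 189 250 249 145  44  42  41  39  45  44  44  41  43
203   7
[... 4065 characters left out ...]
6 254 254 254 254 254 254 254 254 254 254 254 254 254  92  25  27  26  27
321   29  31  30  29  40 138 254 254 254 254 254 254 254 254 254 254 254 254 254  55  26  27  27  29
322   29  32  31  29  34  96 244 246 247 248 252 254 254 254 254 254 254 254 253  46  28  25  23  28
323   29  31  31  29  28  30  44  87 102 127 189 239 242 244 244 245 246 247 238  39  28  27  26  26
324   30  30  30  30  29  29  29  30  30  28  31  29  30  38  39  46  88 111  94  30  28  29  26  29
325   31  30  29  31  29  30  31  32  30  29  29  30  30  29  32  31  30  31  31  29  26  29  30  30
((195.07925415039062, 228.7865753173828), (5.852870941162109, 20.098541259765625), 6.340191841125488) [599.8 295.1 134. ]
```

```bash
python3 -c "
from rig import env; print(env.close_job())"
```

```text
the job is handed in; nothing more can be done
None
```

The canister stands upright within about 1 mm of the square cork pad's centre; the lens is about 1 mm off the stand's centre and level to about 0.02 rad, by my camera measurements, and the job is handed in (33 s used, first grasp missed and redone, no verdict returned).

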